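Gauge a finger insert in the bench caliper

TASK

Stand the green finger insert upright on the bench caliper's bed between its open jaws and let go of it. Then slide the moving jaw closed by its orange tab until the insert is nipped against the fixed jaw, and keep a light pressure of about 5 N on it for a second, never more than 12 N and without cocking the jaw. Leave the jaws resting snugly on the upright insert, and do not disturb the pink and blue inserts.

Things in the scene. Friction and masses are not known exactly. Their poses are not given: they have to be found in the camera images.
- caliper: Bench caliper, fixed to the counter: grey bed plate 110 (x) x 220 (y) x 8 mm; origin at the centre of its underside, z up. A steel beam lies along y at x = +30 mm (top at z = 20 mm); both jaws reach from it to x = -25 mm and span z 9 to 24 mm. The fixed jaw is at the +y end, clamped with its face anywhere from y = +33 to +55 mm (not reported). The moving jaw closes towards +y.
- sliding_jaw: Moving jaw with black slider (27 x 44 mm, up to 25 mm high) and orange tab. Origin on the beam line at the level of the counter, 22 mm to -y of its gauging face; axes as the caliper's when not cocked. It drags along the beam with about 3 N and has sprung play about the vertical (about 30 N m per rad): pressing hard or twisting it cocks it.
- travel (a joint): How far the moving jaw's gauging face stands to -y of the caliper's plane y = +55 mm, in m (0 to 0.090); grows as the jaw opens towards -y. It stays where it is left.
- sliding_face (a point): Point on the moving jaw's gauging face, 40 mm to -x of the beam line (10 mm to -x of the caliper's centre line), 16.5 mm above the counter; axes as the moving jaw's. A good place for the insert's axis is on the line through this point along y. (The fixed jaw's dark clamp head on the beam is 29 mm high with its brass screw.)
- thumb_tab (a point): Centre of the top of the orange tab on the moving jaw: an upright tab 22 (x) x 10 (y) mm that stands from the slider's top (25 mm above the counter) to 52 mm, on the beam line. It can be pushed on its -y face or pinched.
- slug_green: Green vinyl finger insert, an upright cylinder about 24 mm in diameter and 36 mm tall, about 18 g, loose; origin at the centre of its underside, z along its axis. Starts standing on the counter.
- slug_pink: Pink insert, about 24 mm in diameter, 34 mm tall, loose; origin at the centre of its underside. Leave it alone.
- slug_blue: Blue insert, about 24 mm in diameter, 34 mm tall, loose; origin at the centre of its underside. Leave it alone.

How it is judged:
On the way, in this order (a step that is already met when the one before it is completed fails the run):
1. the green insert stands on the bed between the open jaws, released (angle between slug_green's own z axis and vertical below 0.1 rad and z of slug_green in the frame of caliper between 0.005 and 0.0115 m and x of slug_green in the frame of caliper between -0.024 and 0.01 m and y of slug_green in the frame of caliper below 0.046 m and y of slug_green in the frame of sliding_face above 0.01 m and value of joint travel above 0.055 m and contact force between the fingers and slug_green below 0.05 N and linear speed of slug_green below 0.02 m/s), for 0.2 s.
2. the insert is nipped by the moving jaw against the fixed jaw with at least 1.5 N for half a second (contact force between sliding_jaw and slug_green above 1.5 N), for 0.5 s.
At the end, for the whole second after the job is handed in: The green insert stands upright (0.1 rad) on the bed, its axis at x -24 to +10 mm, y 18 to 45.5 mm in the caliper's frame, up against the fixed jaw; the moving jaw's face is within 13.5 mm of its axis (gap under about 1.5 mm) and square to 0.03 rad; all at rest (angle between slug_green's own z axis and vertical below 0.1 rad and z of slug_green in the frame of caliper between 0.005 and 0.0115 m and x of slug_green in the frame of caliper between -0.024 and 0.01 m and y of slug_green in the frame of caliper between 0.018 and 0.0455 m and y of slug_green in the frame of sliding_face between 0.0095 and 0.0135 m and angle between the y axis of sliding_jaw and the y axis of caliper, either way round below 0.03 rad and linear speed of slug_green below 0.01 m/s); the robot touches nothing.
It fails at once if the insert is squeezed with more than 12 N (contact force between sliding_jaw and slug_green above 12 N).
It fails at once if the moving jaw is cocked by more than 0.04 rad (angle between the y axis of sliding_jaw and the y axis of caliper, either way round above 0.04 rad).
It fails at once if the pink or blue insert is moved more than 15 mm (distance of any of slug_pink, slug_blue from where it was at the start of the episode above 0.015 m).
It also fails if it takes over 58 s, if anything falls off the work surface, if the arm or the gripper's body presses on something with over 40 N, if the wrist force passes 120 N, or if a joint passes its speed limit or range.

ROBOT

A 7-joint arm with a two-finger parallel gripper is mounted at the origin on a cart in front of the work surface, level with it; the furniture and walls round the work are solid. World frame = base frame: x ahead of the robot, y to its left, z up, the work surface at z = 0. Lengths are in m, angles in rad, forces in N, time in s.
With the tool pointing down it reaches from about 0.425 to 0.875 m from the base axis. Payload 4.7 kg.
Tool frame: the origin (TCP) lies midway between the tips of the shut fingers; the grasp point (between the pads) lies 19 mm behind it; z points along the fingers, y is the line along which they close (so a half turn about z gives the same grasp; the last joint's range is limited). The gripper opens to 87 mm and grips with 3 to 60 N. Pads are 19 mm wide; open, the fingers measure 117 mm over their backs; the gripper's body (75 mm by 190 mm) begins 51 mm behind the grasp point.
Start: joints at [1.186, 0.321, -0.07, 1.45, 0.023, 1.371, -0.057], TCP at [0.252, -0.599, 0.223] pointing down, gripper open.
Joint ranges: [-2.86, 2.86], [-0.3, 2.09], [-1.38, 1.24], [0.06, 2.45], [-1.56, 4.7], [0.09, 2.05], [-2.69, 2.69]. Speed limits (rad/s): [2.57, 2.57, 3.14, 3.14, 3.14, 3.14, 3.14].

INTERFACE

Orientations are given as a rotation vector (axis times angle).
In Python, from bench import ctrl, get_image, camera_model gives the robot as it stands (ctrl), with the cameras as plain functions.
- The arm moves only by the shell command python3 inch.py 'ROWS' [FORCE]. ROWS is a JSON list of rows, 1 to 20 of them, each an object with the fields pos (a list: dx, dy, dz in units of 20 mm), rz (a turn about the tool's z in units of 0.2 rad), finger_gap (the opening from 0.0 (shut) to 1.0 (fully open)); a field left out counts as zero (the opening has to be given); each row is the pose to reach, as a shift and turn from the pose commanded when the command began, along the tool's axes at that moment; what a row does not reach only later rows make up. A row lasts 1/10 s, in which the tool goes at most 0.05 m and 0.15 rad, less where a joint would pass 70% of its speed; a pose out of reach is approached as far as the arm can. The fingers move at their own pace and stop on an object; FORCE is the grip in N (left out, the last holds). Time passes only in rows, so rows that do not move let the fingers close. It prints the time, the measured TCP pose, the force, the opening and the grip force at its end. Input that does not fit is refused with a message, and nothing moves.
- ctrl.get_state(): the state, without advancing time (a new reading comes with each control period).
- get_image(name): name is "side" or "top" or "wrist"; returns the picture (480x640x3 uint8, red, green, blue); there is no depth.
- camera_model(name): a dict with "vertical_fov" (degrees; the focal length in pixels is half the picture's height over the tangent of half this angle, whatever the lens; pixels are square), "cx", "cy" (the principal point, pixels), "rvec" (rotation vector, rad) and "tvec" (3), from world to camera coordinates, as OpenCV has them; the wrist camera has in their place "hand_eye" (4x4, takes a point from camera to tool coordinates, whose origin is the TCP and whose axes are the flange's). Camera axes: x right, y down, z forward; pixel columns grow to the right and rows downward; lengths in m; the calibration is good to about 2 mm. The wrist camera is an equidistant fisheye: a pixel r from the principal point sees the ray r / f radians off the axis. A picture is of the moment at which its call begins: read the wrist's pose just before it. camera_model takes no time and is no camera call.
- ctrl.close_job(): hands the job in; it is judged then, once.
The state is a dict: "time": time; "joint_positions": joint angles; "qd": joint speeds; "joint_torque": joint torques, N m; "position": TCP position; "tool_rot": TCP orientation; "ft_force": force on the tool from outside, world axes, zero at the start; "torque": the same for the moment, N m; "grip_width": opening from 0.0 (shut) to 1.0 (fully open); "grip_force": force on a finger pad.
Only numpy, scipy, OpenCV 4.12 (cv2) and the standard library are available. Lean on these libraries where they do the work, as an engineer would, in place of code of your own. Each camera call takes 0.05 s, during which the arm holds its last target. There are 200 camera calls.

## Working session

There is one attempt and no reset: what is moved stays moved. The work goes in short steps, Python scripts to look and compute and a shell command to move; the robot and the scene stay as the last step left them, time stands still between calls to the robot, and variables do not carry over. Pictures are saved under pics/ and viewed, at most 13 in all, crops included, and the job is handed in when it is done.

```bash
mkdir -p pics; ls; python3 - <<'E'
from bench import ctrl, get_image, camera_model
import cv2
for n in("top","side"):
    cv2.imwrite(f"pics/{n}0.png",get_image(n)[:,:,::-1]); print(camera_model(n))
s=ctrl.get_state();print(s)
E
```

```text
bench.py
inch.py
pics
{'vertical_fov': 49.577052192851895, 'cx': 324.7181699061747, 'cy': 238.59231319297328, 'rvec': array([ 2.18700418, -2.22075641,  0.08605986]), 'tvec': array([-0.07721172,  0.5164989 ,  0.90751744])}
{'vertical_fov': 54.12536304659826, 'cx': 310.73385426164697, 'cy': 241.58275030167513, 'rvec': array([ 1.8986565 , -0.5394263 ,  0.39770413]), 'tvec': array([-0.47716206,  0.1386925 ,  0.75778742])}
{'time': 0.1, 'joint_positions': array([ 1.18610494,  0.32175345, -0.07013001,  1.45154561,  0.02261971,
        1.37079016, -0.05688701]), 'qd': array([-0.00048755, -0.00110717, -0.00093496, -0.0017765 ,  0.00219908,
       -0.00027047,  0.0001469 ]), 'joint_torque': array([ 1.84537789e-04, -4.92570662e+01, -4.05517146e-01, -3.13398135e+01,
       -6.40941714e-02,  3.95759556e-02,  6.08934761e-05]), 'position': array([ 0.25218306, -0.59855441,  0.22157198]), 'tool_rot': array([-3.07769914e+00, -6.22084720e-01,  6.80310555e-04]), 'ft_force': array([ 0.37527193, -0.77519379,  0.27458949]), 'torque': array([-0.03209218,  0.02029625,  0.0231667 ]), 'grip_force': 0.0, 'grip_width': 1.0022982845702852}
```

View pics/top0.png

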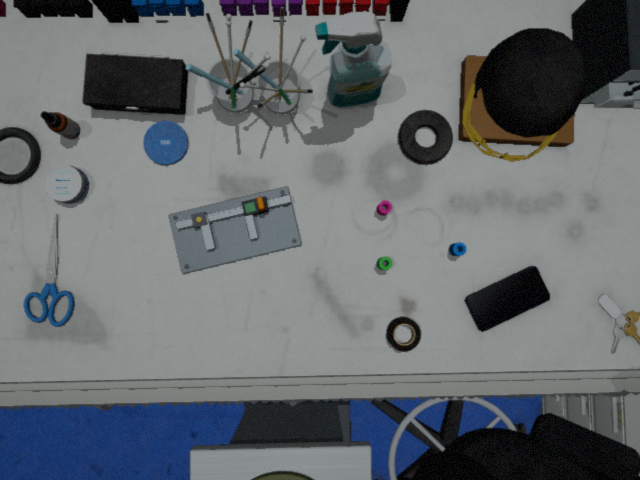

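View pics/side0.png

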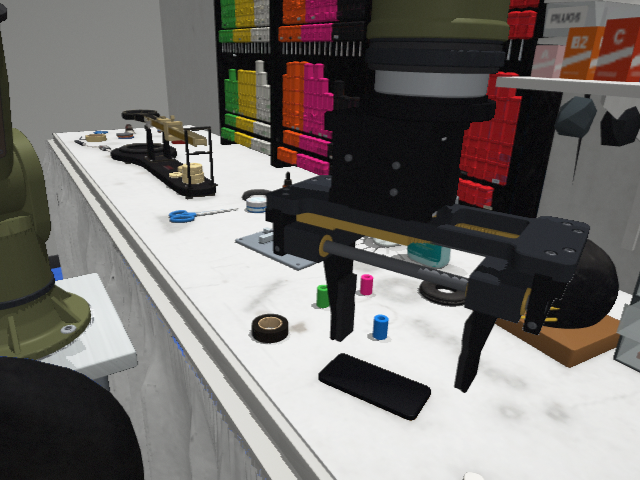

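The top view shows the caliper at about (235,230), fixed jaw at left (210,235), moving jaw at (252,228), tab (262,204). Slugs: green (384,264), pink (384,208), blue (458,249). I'll enlarge the caliper next.

```bash
python3 - <<'E'
import cv2
im=cv2.imread("pics/top0.png")
cv2.imwrite("pics/crop1.png",cv2.resize(im[178:278,160:310],None,fx=5,fy=5,interpolation=cv2.INTER_CUBIC))
cv2.imwrite("pics/crop2.png",cv2.resize(im[190:290,360:480],None,fx=6,fy=6,interpolation=cv2.INTER_CUBIC))
E
cat > h.py <<'E'
import numpy as np,cv2
from bench import ctrl, get_image, camera_model
def px2w(name,uv,z):
    "world points at height z seen at pixels uv"
    m=camera_model(name);f=240/np.tan(np.radians(m['vertical_fov']/2))
    R=cv2.Rodrigues(m['rvec'])[0];c=-R.T@m['tvec']
    uv=np.atleast_2d(uv).astype(float);d=np.c_[(uv[:,0]-m['cx'])/f,(uv[:,1]-m['cy'])/f,np.ones(len(uv))]@R
    return c+d*((z-c[2])/d[:,2])[:,None]
def w2px(name,P):
    m=camera_model(name);f=240/np.tan(np.radians(m['vertical_fov']/2))
    K=np.array([[f,0,m['cx']],[0,f,m['cy']],[0,0,1.]])
    return cv2.projectPoints(np.atleast_2d(P).astype(float),m['rvec'],m['tvec'],K,None)[0][:,0]
def tool(P,yaw=None):
    "shift in tool axes from the commanded (measured) pose to the world point P"
    s=ctrl.get_state();R=cv2.Rodrigues(s['tool_rot'])[0]
    return R.T@(np.array(P)-s['position'])
E
```

```text
(no output)
```

View pics/crop1.png

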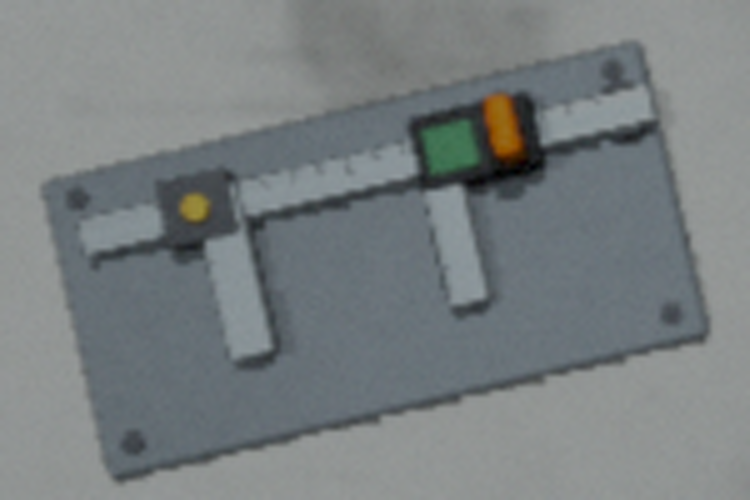

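View pics/crop2.png

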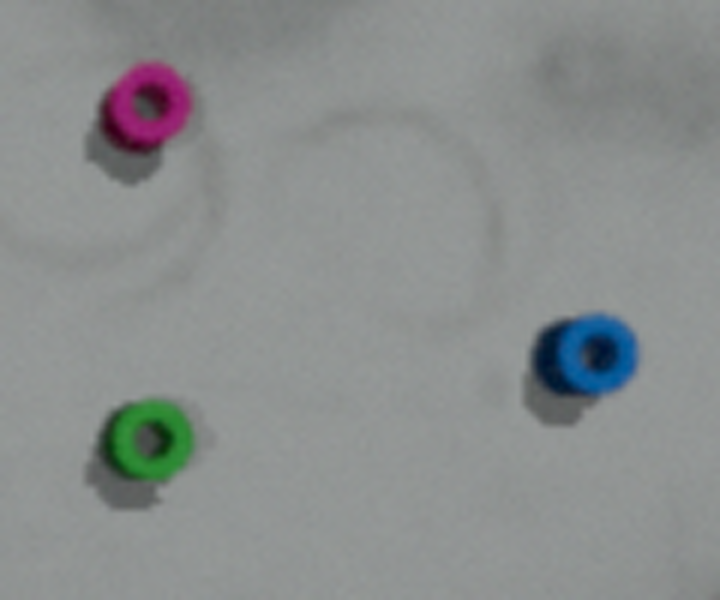

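Crop 1: bed corners at (43,185), (638,42), (708,338) and (118,480). The fixed jaw's face runs (243,240)-(273,352), the moving jaw's face (429,195)-(452,310), and the tab top is near (503,126). Crop 2: the green top ring is centred at (151,440).

```bash
python3 - <<'E'
from h import *
c=lambda p,o,k:(np.array(p,float)+.5)/k-.5+np.array(o)
C=px2w("top",c([(43,185),(638,42),(708,338),(118,480)],(160,178),5),.008)[:,:2]
L=np.array([(55,110),(55,-110),(-55,-110),(-55,110)])/1e3
A=L-L.mean(0);B=C-C.mean(0);U,_,Vt=np.linalg.svd(A.T@B);R=(U@Vt).T
t=C.mean(0);print("cal",t,"yaw",np.arctan2(R[1,0],R[0,0]),"resid mm",((B-A@R.T)*1e3).round(1).tolist())
for n,p,z in[("fix",[(243,240),(273,352)],.024),("mov",[(429,195),(452,310)],.024),("tab",[(503,126)],.052),("slider corners",[(413,120),(528,92),(540,165),(422,188)],.025)]:
    print(n,((px2w("top",c(p,(160,178),5),z)[:,:2]-t)@R*1e3).round(1).tolist())
print("slugs",[px2w("top",c(p,(360,190),6),z)[0].round(4) for p,z in[((151,440),.036),((152,103),.034),((597,354),.034)]])
s=ctrl.get_state();print(cv2.Rodrigues(s['tool_rot'])[0].round(3))
print(camera_model("wrist"))
E
```

```text
cal [0.53388903 0.0743083 ] yaw 0.22530147826971453 resid mm [[-0.3, -0.7], [-0.8, 1.3], [-0.4, 2.1], [1.5, -2.7]]
fix [[16.5, 42.0], [-24.2, 40.8]]
mov [[16.5, -24.8], [-24.8, -23.2]]
tab [[30.0, -57.6]]
slider corners [[43.5, -25.5], [43.6, -67.0], [17.5, -65.1], [19.4, -23.1]]
slugs [array([ 0.4703, -0.1882,  0.036 ]), array([ 0.5685, -0.1909,  0.034 ]), array([ 0.4933, -0.3193,  0.034 ])]
[[ 0.921  0.388 -0.001]
 [ 0.388 -0.921  0.002]
 [-0.    -0.002 -1.   ]]
{'vertical_fov': 65.70646984690485, 'cx': 321.3044470553647, 'cy': 235.8891885664316, 'hand_eye': array([[-2.63638705e-06, -9.58068086e-01, -2.86540648e-01,
         7.88119387e-02],
       [ 9.99999660e-01, -2.38950279e-04,  7.89745719e-04,
        -3.61142229e-04],
       [-8.25099137e-04, -2.86540548e-01,  9.58067760e-01,
        -1.62358259e-01],
       [ 0.00000000e+00,  0.00000000e+00,  0.00000000e+00,
         1.00000000e+00]])}
```

```bash
python3 - <<'E'
from h import *
print(tool([.4703,-.1882,.12]))
E
```

```text
[ 0.36037973 -0.2932532   0.10203735]
```

The manual's scale: shifts go in units of 20 mm and turns go in units of 0.2 rad. Converting my numbers, 0.36 m is 18, -0.293 m is -14.65, -1.398 rad is -6.99.

```bash
python3 inch.py '[{"pos": [4.5,-3.65,0],"rz": -1.75,"finger_gap": 0.6},{"pos": [9,-7.3,0],"rz": -3.5,"finger_gap": 0.6},{"pos": [13.5,-11,0],"rz": -5.25,"finger_gap": 0.6},{"pos": [18,-14.65,0],"rz": -6.99,"finger_gap": 0.6},{"pos": [18,-14.65,0],"rz": -6.99,"finger_gap": 0.6},{"pos": [18,-14.65,0],"rz": -6.99,"finger_gap": 0.6},{"pos": [18,-14.65,0],"rz": -6.99,"finger_gap": 0.6},{"pos": [18,-14.65,0],"rz": -6.99,"finger_gap": 0.6},{"pos": [18,-14.65,1.5],"rz": -6.99,"finger_gap": 0.6},{"pos": [18,-14.65,3],"rz": -6.99,"finger_gap": 0.6},{"pos": [18,-14.65,4.5],"rz": -6.99,"finger_gap": 0.6},{"pos": [18,-14.65,5.1],"rz": -6.99,"finger_gap": 0.6},{"pos": [18,-14.65,5.1],"rz": -6.99,"finger_gap": 0.6},{"pos": [18,-14.65,5.1],"rz": -6.99,"finger_gap": 0.6}]' 15
python3 - <<'E'
from h import *
s=ctrl.get_state();R=cv2.Rodrigues(s['tool_rot'])[0];print(R.round(3),s['ft_force'],s['joint_positions'].round(2))
print(tool([.4703,-.1882,.015]), "yaw err",1.796-np.arctan2(R[1,0],R[0,0]))
cv2.imwrite("pics/wrist1.png",get_image("wrist")[:,:,::-1])
m=camera_model("wrist");H=m['hand_eye'];f=240/np.tan(np.radians(m['vertical_fov']/2))
p=H[:3,:3].T@(R.T@(np.array([.4703,-.1882,.036])-s['position'])-H[:3,3])
r=np.hypot(*p[:2]);a=np.arctan2(r,p[2])*f;print("expect green top px",m['cx']+a*p[0]/r,m['cy']+a*p[1]/r)
E
```

```text
time: 1.5
position: [0.4708, -0.1902, 0.1215]
tool_rot: [1.958, 2.455, 0.0]
ft_force: [-0.6, 0.1, 0.4]
grip_width: 0.598
grip_force: 0.0
[[-0.223  0.975  0.001]
 [ 0.975  0.223 -0.001]
 [-0.001  0.001 -1.   ]] [-0.59369675  0.06302126  0.42093776] [ 0.81  0.13 -0.51  1.91  0.07  1.12  0.5 ]
[ 0.00214758 -0.00013663  0.1065475 ] yaw err 0.0006984869834925078
expect green top px 321.2231421168313 239.5572670195571
```

View pics/wrist1.png

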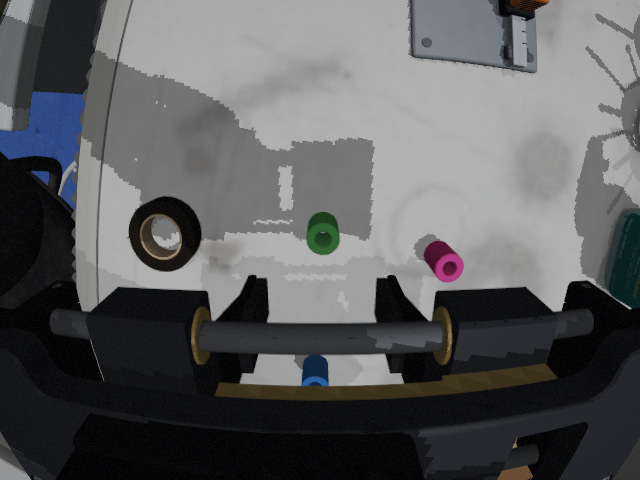

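The wrist view has the green ring at (323,238), against a prediction of (321,240), so the position is good. Descending and gripping now.

```bash
python3 inch.py '[{"pos": [0.1,0,2],"finger_gap": 0.6},{"pos": [0.1,0,4],"finger_gap": 0.6},{"pos": [0.1,0,5],"finger_gap": 0.6},{"pos": [0.1,0,5.325],"finger_gap": 0.6},{"pos": [0.1,0,5.325],"finger_gap": 0.6},{"pos": [0.1,0,5.325],"finger_gap": 0.2},{"pos": [0.1,0,5.325],"finger_gap": 0.2},{"pos": [0.1,0,5.325],"finger_gap": 0.2},{"pos": [0.1,0,5.325],"finger_gap": 0.2},{"pos": [0.1,0,5.325],"finger_gap": 0.2},{"pos": [0.1,0,5.325],"finger_gap": 0.2},{"pos": [0.1,0,5.325],"finger_gap": 0.2},{"pos": [0.1,0,1.325],"finger_gap": 0.2},{"pos": [0.1,0,1.325],"finger_gap": 0.2},{"pos": [0.1,0,1.325],"finger_gap": 0.2},{"pos": [0.1,0,1.325],"finger_gap": 0.2}]' 10
python3 - <<'E'
from h import *
a=.2253;R=np.array([[np.cos(a),-np.sin(a)],[np.sin(a),np.cos(a)]]);t=np.array([.53389,.07431])
P=lambda x,y,z:np.r_[t+R@[x/1e3,y/1e3],z]
print(P(-10,23,.1),tool(P(-10,23,.1)),ctrl.get_state()['grip_force'])
E
```

```text
time: 3.15
position: [0.47, -0.1874, 0.0942]
tool_rot: [1.956, 2.457, -0.0]
ft_force: [0.1, 0.2, 0.2]
grip_width: 0.262
grip_force: 10.0
[0.51900456 0.09449474 0.1       ] [ 0.26377522  0.11091105 -0.00595883] 10.000018504215404
```

```bash
python3 inch.py '[{"pos": [1.65,0.7,-0.3],"finger_gap": 0.2},{"pos": [3.3,1.4,-0.3],"finger_gap": 0.2},{"pos": [4.95,2.1,-0.3],"finger_gap": 0.2},{"pos": [6.6,2.8,-0.3],"finger_gap": 0.2},{"pos": [8.25,3.5,-0.3],"finger_gap": 0.2},{"pos": [9.9,4.2,-0.3],"finger_gap": 0.2},{"pos": [11.55,4.9,-0.3],"finger_gap": 0.2},{"pos": [12.75,5.4,-0.3],"finger_gap": 0.2},{"pos": [13.2,5.55,-0.3],"finger_gap": 0.2},{"pos": [13.2,5.55,-0.3],"finger_gap": 0.2},{"pos": [13.2,5.55,-0.3],"finger_gap": 0.2},{"pos": [13.2,5.55,-0.3],"finger_gap": 0.2}]'
python3 - <<'E'
from h import *
a=.2253;R=np.array([[np.cos(a),-np.sin(a)],[np.sin(a),np.cos(a)]]);t=np.array([.53389,.07431])
P=lambda x,y,z:np.r_[t+R@[x/1e3,y/1e3],z]
s=ctrl.get_state();T=cv2.Rodrigues(s['tool_rot'])[0]
print(tool(P(-10,23,.0235)),1.796-np.arctan2(T[1,0],T[0,0]),s['ft_force'],s['joint_positions'].round(2))
im=get_image("wrist");cv2.imwrite("pics/wrist2.png",cv2.resize(im[100:400,120:520,::-1],None,fx=2,fy=2))
E
```

```text
time: 4.35
position: [0.5187, 0.0926, 0.0995]
tool_rot: [-1.96, -2.455, 0.003]
ft_force: [0.1, -0.4, -0.8]
grip_width: 0.268
grip_force: 10.0
[0.00182067 0.00083451 0.0759844 ] 0.0019348470454449984 [ 0.05815478 -0.44863398 -0.78282635] [ 0.42  0.23 -0.72  1.88  0.17  1.1  -0.14]
```

View pics/wrist2.png

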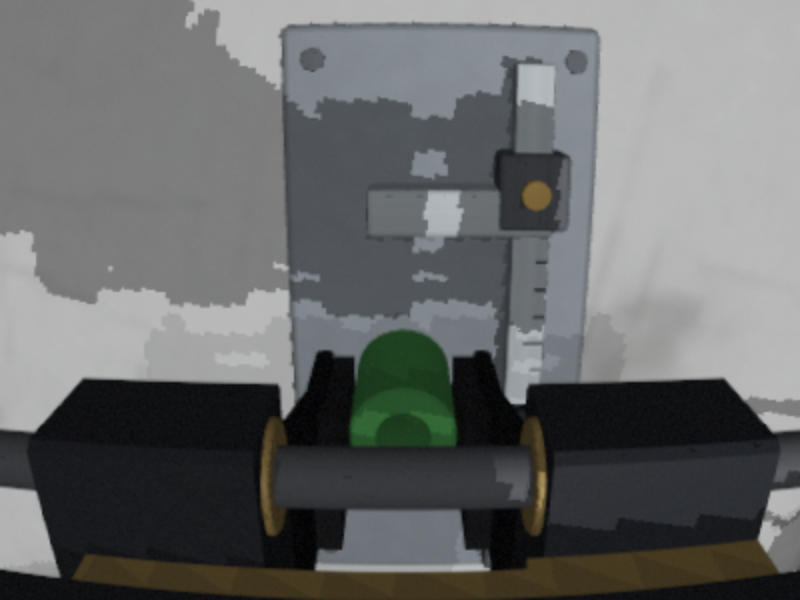

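The insert hangs upright between the fingers at crop (403,390), square with the bed, and the fixed jaw's face is at crop row ~237. Lowering in two stages.

```bash
python3 - <<'E'
from h import *
s=ctrl.get_state();T=cv2.Rodrigues(s['tool_rot'])[0]
m=camera_model("wrist");H=m['hand_eye'];f=240/np.tan(np.radians(m['vertical_fov']/2))
a=.2253;R=np.array([[np.cos(a),-np.sin(a)],[np.sin(a),np.cos(a)]]);t=np.array([.53389,.07431])
for uv in[(340,218),(314,218)]:
    d=np.array(uv)-[m['cx'],m['cy']];r=np.hypot(*d);th=r/f
    ray=T@H[:3,:3]@np.r_[np.sin(th)*d/r,np.cos(th)];o=T@H[:3,3]+s['position']
    print(((o+ray*(.024-o[2])/ray[2])[:2]-t)@R*1e3)
E
python3 inch.py '[{"pos": [0.1,0.05,1.5],"finger_gap": 0.2},{"pos": [0.1,0.05,2.5],"finger_gap": 0.2},{"pos": [0.1,0.05,3.25],"finger_gap": 0.2},{"pos": [0.1,0.05,3.6],"finger_gap": 0.2},{"pos": [0.1,0.05,3.7],"finger_gap": 0.2},{"pos": [0.1,0.05,3.75],"finger_gap": 0.2},{"pos": [0.1,0.05,3.75],"finger_gap": 0.2},{"pos": [0.1,0.05,3.75],"finger_gap": 0.2}]'
```

```text
[ 1.68942424 41.42362451]
[-15.47657317  41.45278102]
time: 5.2
position: [0.5201, 0.0971, 0.0258]
tool_rot: [1.956, 2.457, 0.001]
ft_force: [-0.6, -0.4, 0.3]
grip_width: 0.266
grip_force: 10.0
```

```bash
python3 inch.py '[{"pos": [0,0,0.05],"finger_gap": 0.2},{"pos": [0,0,0.1],"finger_gap": 0.2},{"pos": [0,0,0.15],"finger_gap": 0.2},{"pos": [0,0,0.15],"finger_gap": 0.2},{"pos": [0,0,0.15],"finger_gap": 0.2}]'
```

```text
time: 5.7
position: [0.5196, 0.0971, 0.0225]
tool_rot: [1.957, 2.457, -0.0]
ft_force: [-1.0, -0.5, 5.1]
grip_width: 0.267
grip_force: 10.0
```

In the tool's units: -0.11 m is -5.5, -0.07 m is -3.5.

```bash
python3 inch.py '[{"pos": [0,0,-0.025],"finger_gap": 0.36},{"pos": [0,0,-0.025],"finger_gap": 0.36},{"pos": [0,0,-0.025],"finger_gap": 0.36},{"pos": [0,0,-0.025],"finger_gap": 0.36},{"pos": [0,0,-0.025],"finger_gap": 0.36},{"pos": [0,0,-0.5],"finger_gap": 0.4},{"pos": [0,0,-1.5],"finger_gap": 0.4},{"pos": [0,0,-3.5],"finger_gap": 0.4},{"pos": [0,0,-5.5],"finger_gap": 0.4},{"pos": [0,0,-5.5],"finger_gap": 0},{"pos": [0,0,-5.5],"finger_gap": 0},{"pos": [0,0,-5.5],"finger_gap": 0}]'
python3 - <<'E'
from h import *
a=.2253;R=np.array([[np.cos(a),-np.sin(a)],[np.sin(a),np.cos(a)]]);t=np.array([.53389,.07431])
P=lambda x,y,z:np.r_[t+R@[x/1e3,y/1e3],z]
for z in(.13,.036):print(tool(P(30,-88,z)),tool(P(30,-74,z)))
s=ctrl.get_state();print(s['ft_force'])
cv2.imwrite("pics/wrist3.png",get_image("wrist")[:,:,::-1])
E
```

```text
time: 6.9
position: [0.5187, 0.0968, 0.1314]
tool_rot: [-1.956, -2.457, 0.002]
ft_force: [-0.1, -0.1, -0.6]
grip_width: 0.211
grip_force: 0.0
[-0.11332227  0.0396747   0.0013306 ] [-0.09932228  0.03968395  0.00132818]
[-0.11330615  0.03980579  0.09533051] [-0.09930615  0.03981504  0.09532809]
[-0.10225898 -0.14213104 -0.58617571]
```

View pics/wrist3.png

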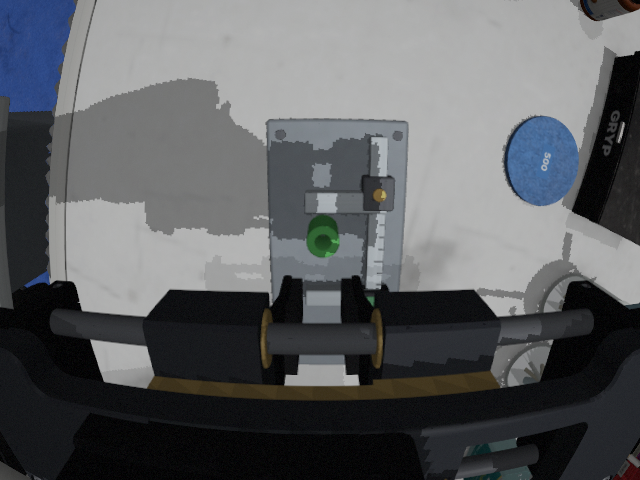

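The insert stands free and upright at (322,238), just in front of the fixed jaw. Moving behind the tab with the fingers shut.

```bash
python3 inch.py '[{"pos": [-2,0.7,0],"finger_gap": 0},{"pos": [-4,1.4,0],"finger_gap": 0},{"pos": [-5.65,1.985,0],"finger_gap": 0},{"pos": [-5.65,1.985,0],"finger_gap": 0},{"pos": [-5.65,1.985,0],"finger_gap": 0},{"pos": [-5.65,1.985,2],"finger_gap": 0},{"pos": [-5.65,1.985,4],"finger_gap": 0},{"pos": [-5.65,1.985,4.75],"finger_gap": 0},{"pos": [-5.65,1.985,4.95],"finger_gap": 0},{"pos": [-5.65,1.985,4.95],"finger_gap": 0},{"pos": [-5.65,1.985,4.95],"finger_gap": 0}]'
python3 - <<'E'
from h import *
a=.2253;R=np.array([[np.cos(a),-np.sin(a)],[np.sin(a),np.cos(a)]]);t=np.array([.53389,.07431])
s=ctrl.get_state();T=cv2.Rodrigues(s['tool_rot'])[0]
print((s['position'][:2]-t)@R,1.796-np.arctan2(T[1,0],T[0,0]),s['ft_force'],s['joint_positions'].round(2))
im=get_image("wrist");cv2.imwrite("pics/wrist4.png",im[:,:,::-1])
E
```

```text
time: 8.05
position: [0.5849, -0.0036, 0.0349]
tool_rot: [1.955, 2.456, 0.003]
ft_force: [-0.1, 0.0, 0.6]
grip_width: 0.006
grip_force: 0.0
[ 0.03226507 -0.08736783] -0.001352945983002174 [-0.14587024  0.02874504  0.59232809] [ 0.48  0.42 -0.62  1.8   0.28  1.01 -0.03]
```

View pics/wrist4.png

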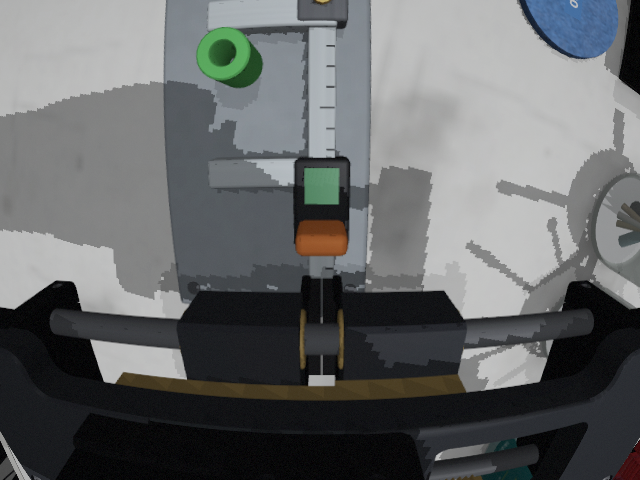

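Fingers at column 322 line up with the tab (322,238), and the insert is standing at (225,55). Closing most of the gap.

```bash
python3 inch.py '[{"pos": [0.15,0,0],"finger_gap": 0},{"pos": [0.3,0,0],"finger_gap": 0},{"pos": [0.45,0,0],"finger_gap": 0},{"pos": [0.55,0,0],"finger_gap": 0},{"pos": [0.65,0,0],"finger_gap": 0},{"pos": [0.75,0,0],"finger_gap": 0},{"pos": [0.85,0,0],"finger_gap": 0},{"pos": [0.95,0,0],"finger_gap": 0},{"pos": [1.05,0,0],"finger_gap": 0},{"pos": [1.15,0,0],"finger_gap": 0},{"pos": [1.25,0,0],"finger_gap": 0},{"pos": [1.35,0,0],"finger_gap": 0},{"pos": [1.45,0,0],"finger_gap": 0},{"pos": [1.55,0,0],"finger_gap": 0},{"pos": [1.65,0,0],"finger_gap": 0},{"pos": [1.75,0,0],"finger_gap": 0},{"pos": [1.85,0,0],"finger_gap": 0},{"pos": [1.95,0,0],"finger_gap": 0},{"pos": [2,0,0],"finger_gap": 0},{"pos": [2,0,0],"finger_gap": 0}]'
cat > chk.py <<'E'
from h import *
a=.2253;R=np.array([[np.cos(a),-np.sin(a)],[np.sin(a),np.cos(a)]]);t=np.array([.53389,.07431])
s=ctrl.get_state();print("cal mm",((s['position'][:2]-t)@R*1e3).round(1),"F cal",(s['ft_force'][:2]@R).round(2),s['torque'].round(2))
E
python3 chk.py
python3 - <<'E'
from h import *
cv2.imwrite("pics/top2.png",cv2.resize(get_image("top")[178:278,160:310,::-1],None,fx=5,fy=5,interpolation=cv2.INTER_CUBIC))
cv2.imwrite("pics/w5.png",get_image("wrist")[:,:,::-1])
E
```

```text
time: 10.1
position: [0.5744, 0.0352, 0.033]
tool_rot: [-1.956, -2.458, -0.0]
ft_force: [0.9, -1.9, 0.6]
grip_width: 0.007
grip_force: 1.1
cal mm [ 30.8 -47.2] F cal [ 0.49 -2.11] [-0.45 -0.27 -0.03]
```

View pics/w5.png

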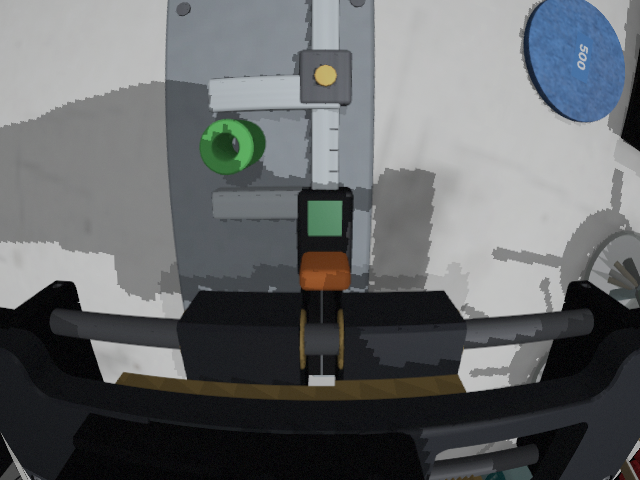

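The jaw has moved up squarely, with its face at row ~190, the fixed face at row ~110 and the insert upright between them. Measuring the remaining distance.

```bash
python3 - <<'E'
from h import *
s=ctrl.get_state();T=cv2.Rodrigues(s['tool_rot'])[0]
m=camera_model("wrist");H=m['hand_eye'];f=240/np.tan(np.radians(m['vertical_fov']/2))
a=.2253;R=np.array([[np.cos(a),-np.sin(a)],[np.sin(a),np.cos(a)]]);t=np.array([.53389,.07431])
for uv,z in[((255,111),.024),((255,190),.024),((227,147),.044)]:
    d=np.array(uv)-[m['cx'],m['cy']];r=np.hypot(*d);th=r/f
    ray=T@H[:3,:3]@np.r_[np.sin(th)*d/r,np.cos(th)];o=T@H[:3,3]+s['position']
    print(((o+ray*(z-o[2])/ray[2])[:2]-t)@R*1e3)
E
```

```text
[ 0.22523514 40.31258963]
[-0.66074945  3.2275916 ]
[-8.34891985 24.93349607]
```

```bash
python3 inch.py '[{"pos": [0.05,0,0],"finger_gap": 0},{"pos": [0.1,0,0],"finger_gap": 0},{"pos": [0.15,0,0],"finger_gap": 0},{"pos": [0.2,0,0],"finger_gap": 0},{"pos": [0.25,0,0],"finger_gap": 0},{"pos": [0.3,0,0],"finger_gap": 0},{"pos": [0.35,0,0],"finger_gap": 0},{"pos": [0.4,0,0],"finger_gap": 0},{"pos": [0.45,0,0],"finger_gap": 0},{"pos": [0.475,0,0],"finger_gap": 0},{"pos": [0.5,0,0],"finger_gap": 0},{"pos": [0.525,0,0],"finger_gap": 0},{"pos": [0.525,0,0],"finger_gap": 0}]'; python3 chk.py
```

```text
time: 11.5
position: [0.5722, 0.0451, 0.033]
tool_rot: [1.957, 2.458, 0.0]
ft_force: [1.2, -2.4, 0.5]
grip_width: 0.007
grip_force: 1.4
cal mm [ 30.8 -37. ] F cal [ 0.68 -2.63] [-0.55 -0.32  0.01]
```

```bash
for i in 1; do python3 inch.py '[{"pos": [0.015,0,0],"finger_gap": 0},{"pos": [0.03,0,0],"finger_gap": 0},{"pos": [0.045,0,0],"finger_gap": 0},{"pos": [0.06,0,0],"finger_gap": 0},{"pos": [0.06,0,0],"finger_gap": 0}]'; done; python3 chk.py
```

```text
time: 12.0
position: [0.5719, 0.0463, 0.0331]
tool_rot: [1.957, 2.458, 0.0]
ft_force: [1.1, -2.3, 1.4]
grip_width: 0.003
grip_force: 1.5
cal mm [ 30.8 -35.8] F cal [ 0.55 -2.5 ] [-0.54 -0.47 -0.02]
```

```bash
python3 inch.py '[{"pos": [0.015,0,0],"finger_gap": 0},{"pos": [0.03,0,0],"finger_gap": 0},{"pos": [0.03,0,0],"finger_gap": 0}]'; python3 chk.py
```

```text
time: 12.3
position: [0.5718, 0.0469, 0.033]
tool_rot: [1.957, 2.458, 0.0]
ft_force: [1.1, -2.8, 1.0]
grip_width: 0.006
grip_force: 1.5
cal mm [ 30.8 -35.2] F cal [ 0.46 -2.93] [-0.61 -0.42 -0.04]
```

```bash
python3 inch.py '[{"pos": [0.015,0,0],"finger_gap": 0},{"pos": [0.03,0,0],"finger_gap": 0},{"pos": [0.03,0,0],"finger_gap": 0}]'; python3 chk.py
```

```text
time: 12.6
position: [0.5716, 0.0475, 0.0331]
tool_rot: [1.957, 2.458, 0.0]
ft_force: [1.9, -2.2, 0.9]
grip_width: 0.002
grip_force: 1.5
cal mm [ 30.8 -34.6] F cal [ 1.33 -2.58] [-0.67 -0.43 -0.01]
```

In the tool's units: 0.0004 m is 0.02, 0.0002 m is 0.01.

```bash
python3 inch.py '[{"pos": [0.01,0,0],"finger_gap": 0},{"pos": [0.02,0,0],"finger_gap": 0},{"pos": [0.02,0,0],"finger_gap": 0}]'; python3 chk.py
```

```text
time: 12.9
position: [0.5715, 0.0478, 0.033]
tool_rot: [1.957, 2.458, -0.0]
ft_force: [2.6, -2.4, 1.6]
grip_width: 0.011
grip_force: 1.5
cal mm [ 30.8 -34.2] F cal [ 1.97 -2.95] [-0.62 -0.39  0.04]
```

```bash
python3 inch.py '[{"pos": [0.01,0,0],"finger_gap": 0},{"pos": [0.02,0,0],"finger_gap": 0},{"pos": [0.02,0,0],"finger_gap": 0}]'; python3 chk.py
```

```text
time: 13.2
position: [0.5714, 0.0482, 0.033]
tool_rot: [1.957, 2.458, -0.0]
ft_force: [0.8, -3.0, 1.1]
grip_width: 0.01
grip_force: 1.5
cal mm [ 30.8 -33.8] F cal [ 0.08 -3.14] [-0.64 -0.4  -0.  ]
```

```bash
python3 inch.py '[{"pos": [0.01,0,0],"finger_gap": 0},{"pos": [0.02,0,0],"finger_gap": 0},{"pos": [0.02,0,0],"finger_gap": 0}]'; python3 chk.py
```

```text
time: 13.5
position: [0.5714, 0.0486, 0.033]
tool_rot: [1.957, 2.458, 0.0]
ft_force: [1.9, -2.8, 0.9]
grip_width: 0.009
grip_force: 1.5
cal mm [ 30.8 -33.5] F cal [ 1.28 -3.12] [-0.62 -0.49 -0.03]
```

In the tool's units: 0.0004 m is 0.02, 0.0002 m is 0.01.

```bash
python3 inch.py '[{"pos": [0.01,0,0],"finger_gap": 0},{"pos": [0.02,0,0],"finger_gap": 0},{"pos": [0.02,0,0],"finger_gap": 0}]'; python3 chk.py
```

```text
time: 13.8
position: [0.5713, 0.049, 0.033]
tool_rot: [1.957, 2.458, -0.0]
ft_force: [2.0, -3.8, 1.7]
grip_width: 0.009
grip_force: 1.5
cal mm [ 30.8 -33.1] F cal [ 1.13 -4.13] [-0.58 -0.51 -0.03]
```

```bash
python3 inch.py '[{"pos": [0.01,0,0],"finger_gap": 0},{"pos": [0.02,0,0],"finger_gap": 0},{"pos": [0.02,0,0],"finger_gap": 0}]'; python3 chk.py
```

```text
time: 14.1
position: [0.5712, 0.0493, 0.033]
tool_rot: [1.957, 2.458, -0.0]
ft_force: [0.8, -3.9, 0.6]
grip_width: 0.003
grip_force: 1.6
cal mm [ 30.8 -32.7] F cal [-0.05 -4.01] [-0.66 -0.54 -0.03]
```

In the tool's units: 0.0002 m is 0.01.

```bash
python3 inch.py '[{"pos": [0.01,0,0],"finger_gap": 0},{"pos": [0.01,0,0],"finger_gap": 0}]'; python3 chk.py; python3 - <<'E'
from h import *
cv2.imwrite("pics/w6.png",cv2.resize(get_image("wrist")[100:300,180:380,::-1],None,fx=3,fy=3,interpolation=cv2.INTER_CUBIC))
E
```

```text
time: 14.3
position: [0.5712, 0.0494, 0.033]
tool_rot: [1.957, 2.458, -0.0]
ft_force: [2.3, -2.8, 0.2]
grip_width: 0.007
grip_force: 1.8
cal mm [ 30.8 -32.6] F cal [ 1.62 -3.29] [-0.68 -0.53 -0.  ]
```

View pics/w6.png

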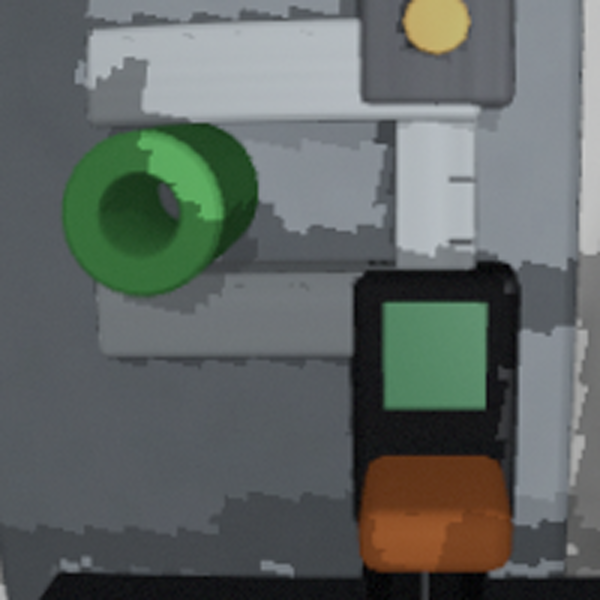

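The gap between the jaws is about 23 mm now (crop rows 122-268), so contact is just starting. The insert is upright and the jaw square.

In the tool's units: 0.0002 m is 0.01.

```bash
python3 inch.py '[{"pos": [0.01,0,0],"finger_gap": 0},{"pos": [0.01,0,0],"finger_gap": 0}]' | tail -1; python3 chk.py
```

```text
grip_force: 2.1
cal mm [ 30.8 -32.6] F cal [ 1.15 -4.82] [-0.81 -0.58  0.01]
```

In the tool's units: 0.0002 m is 0.01.

```bash
python3 inch.py '[{"pos": [0.01,0,0],"finger_gap": 0},{"pos": [0.01,0,0],"finger_gap": 0}]' | tail -1; python3 chk.py
```

```text
grip_force: 2.4
cal mm [ 30.8 -32.5] F cal [ 0.94 -5.7 ] [-1.03 -0.68 -0.01]
```

In the tool's units: 0.0002 m is 0.01.

```bash
python3 inch.py '[{"pos": [0.01,0,0],"finger_gap": 0},{"pos": [0.01,0,0],"finger_gap": 0}]' | tail -1; python3 chk.py
```

```text
grip_force: 2.6
cal mm [ 30.8 -32.4] F cal [ 1.61 -5.09] [-1.11 -0.69  0.01]
```

```bash
python3 inch.py '[{"pos": [0.01,0,0],"finger_gap": 0},{"pos": [0.02,0,0],"finger_gap": 0},{"pos": [0.02,0,0],"finger_gap": 0}]' | tail -1; python3 chk.py
```

```text
grip_force: 2.8
cal mm [ 30.8 -32.4] F cal [ 1.17 -5.61] [-1.18 -0.69 -0.  ]
```

```bash
python3 inch.py '[{"pos": [0.005,0,0],"finger_gap": 0},{"pos": [0.005,0,0],"finger_gap": 0},{"pos": [0.005,0,0],"finger_gap": 0}]' | tail -1; python3 chk.py
```

```text
grip_force: 2.9
cal mm [ 30.8 -32.4] F cal [ 1.32 -5.21] [-1.22 -0.72 -0.02]
```

```bash
python3 inch.py '[{"pos": [0.01,0,0],"finger_gap": 0},{"pos": [0.02,0,0],"finger_gap": 0},{"pos": [0.03,0,0],"finger_gap": 0},{"pos": [0.03,0,0],"finger_gap": 0}]' | tail -1; python3 chk.py
```

```text
grip_force: 3.3
cal mm [ 30.9 -32.2] F cal [ 1.53 -7.05] [-1.36 -0.75 -0.03]
```

In the tool's units: 0.0004 m is 0.02, 0.0002 m is 0.01.

```bash
python3 inch.py '[{"pos": [0.01,0,0],"finger_gap": 0},{"pos": [0.02,0,0],"finger_gap": 0},{"pos": [0.02,0,0],"finger_gap": 0}]' | tail -1; python3 chk.py
```

```text
grip_force: 3.6
cal mm [ 30.9 -32.2] F cal [ 1.73 -7.22] [-1.45 -0.77 -0.03]
```

In the tool's units: 0.0004 m is 0.02, 0.0002 m is 0.01.

```bash
python3 inch.py '[{"pos": [0.01,0,0],"finger_gap": 0},{"pos": [0.02,0,0],"finger_gap": 0},{"pos": [0.02,0,0],"finger_gap": 0},{"pos": [0.02,0,0],"finger_gap": 0},{"pos": [0.02,0,0],"finger_gap": 0}]' | tail -1; python3 chk.py
```

```text
grip_force: 3.8
cal mm [ 30.9 -32.1] F cal [ 1.39 -7.36] [-1.62 -0.85 -0.02]
```

```bash
python3 inch.py '[{"finger_gap": 0},{"finger_gap": 0},{"finger_gap": 0},{"finger_gap": 0},{"finger_gap": 0},{"finger_gap": 0},{"finger_gap": 0},{"finger_gap": 0},{"finger_gap": 0},{"finger_gap": 0}]' | tail -1; python3 chk.py
```

```text
grip_force: 3.8
cal mm [ 30.9 -32.2] F cal [ 1.81 -7.02] [-1.63 -0.81  0.  ]
```

Held at about 5 N for a second. Backing off gently, then up.

In the tool's units: -0.11 m is -5.5, -0.07 m is -3.5.

```bash
python3 inch.py '[{"pos": [-0.025,0,0],"finger_gap": 0},{"pos": [-0.05,0,0],"finger_gap": 0},{"pos": [-0.075,0,0],"finger_gap": 0},{"pos": [-0.1,0,0],"finger_gap": 0},{"pos": [-0.2,0,0],"finger_gap": 0},{"pos": [-0.4,0,0],"finger_gap": 0},{"pos": [-0.75,0,0],"finger_gap": 0},{"pos": [-1,0,0],"finger_gap": 0},{"pos": [-1,0,-1.5],"finger_gap": 0},{"pos": [-1,0,-3.5],"finger_gap": 0},{"pos": [-1,0,-5.5],"finger_gap": 0},{"pos": [-1,0,-5.5],"finger_gap": 0},{"pos": [-1,0,-5.5],"finger_gap": 0},{"pos": [-1,0,-5.5],"finger_gap": 0}]'; python3 chk.py; python3 - <<'E'
from h import *
cv2.imwrite("pics/w7.png",cv2.resize(get_image("wrist")[100:340,180:430,::-1],None,fx=2.4,fy=2.4,interpolation=cv2.INTER_CUBIC))
E
```

```text
time: 19.15
position: [0.5741, 0.0321, 0.1418]
tool_rot: [-1.956, -2.456, 0.002]
ft_force: [0.9, -0.5, -0.1]
grip_width: 0.003
grip_force: 0.0
cal mm [ 29.8 -50.1] F cal [ 0.75 -0.71] [ 0.02 -0.08  0.06]
```

View pics/w7.png

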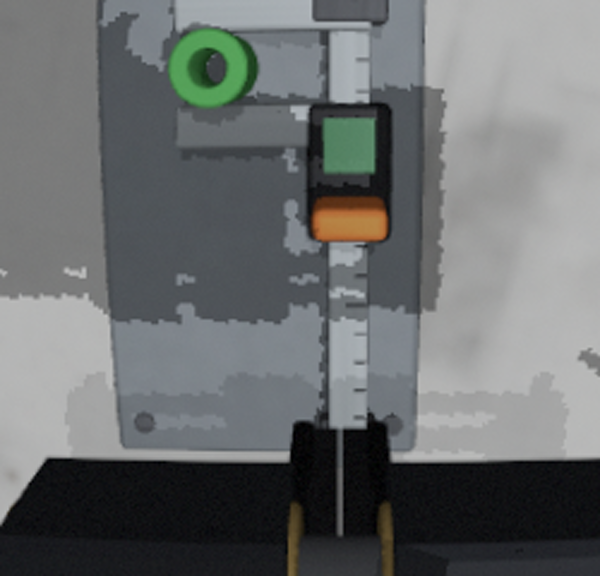

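The insert stands upright at crop (213,68) against both jaws, the jaw looks square, and the robot is clear of everything.

```bash
python3 -c "
from bench import ctrl, get_image, camera_model
print(ctrl.close_job())"
```

```text
the job is handed in; nothing more can be done
None
```

I've handed the job in; no verdict came back. The green insert stands upright, nipped at an estimated 4–5 N for about a second, with the jaws left snug and square on it and the pink and blue inserts never approached.

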